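# Clamp a turning blank in the quick-clamp jig

## Task

Take the pale square wooden blank, lay it flat in the cradle of the green clamping jig and push it endways into the headstock until you feel the sprung spur hidden inside, pressing it firmly home against that spring (about 12 N, for half a second) before letting go. Then push the red-handled lever over its centre towards the blank so that it snaps over and holds the blank against the spur by itself, and leave it so. Be gentle: never press the blank onto the spur with more than 15 N nor push the lever with more than 14 N, and leave the dark blank and the sanding block where they are.

Things in the scene. Friction and masses are not known exactly. Their poses are not given: they have to be found in the camera images.
- blank: the pale (maple) square turning blank, loose, 140 x 30 x 30 mm, about 85 g, lying on the bench. Origin: centre of its underside; x along its length, z up. Both ends are alike.
- walnut: a dark brown blank of the same size (140 x 30 x 30 mm), a bystander to leave alone. Origin: centre of its underside, x along its length.
- sander: a cork sanding block 112 x 62 x 32 mm, a bystander to leave alone. Origin: centre of its underside, x along its length. Blank, dark blank and sanding block lie side by side, in any order.
- jig: the green clamping jig, fixed to the bench, 280 x 90 mm in plan. Origin: underside, on its centre line; +x runs along the cradle to the headstock, y across it, z up. Grey slippery (friction 0.05) cradle floor 45 mm above the bench, x = -90 to 50 mm; on it two aluminium rails, 35 mm apart inside, 8 mm wide, tops 51 mm above the bench, x = -75 to 50 mm. The lever stands at the -x end.
- cradle_load (a point): point on the cradle floor (jig x = -26 mm, 45 mm above the bench), axes as the jig's: with its centre here the blank can be lowered from above, 8 mm clear of the headstock and 8 mm clear of the rubber nose of the open lever. A gripped blank rubs a little as it slides: the spur gets 1 to 3 N less than the hand pushes.
- headstock: the green hollow box at the jig's +x end; origin and axes as the jig's. It spans x = 52 to 135 mm, y = +-40 mm, top 100 mm above the bench (steel button on it to 106). Hidden inside, on the blank's axis, sits a sprung steel spur: 6 N/mm, no preload, 10 mm travel. Let go, the blank is pushed back to about where it first touched.
- mouth (a point): centre of the headstock's opening (44 mm wide, up to 86 mm above the bench) in its -x face, at jig x = 52 mm, 60 mm above the bench. The spur's free tip lies 12 to 30 mm inside it, set for some former job and not measured: so the blank's centre is between jig x = -6 and +12 mm when it first touches the spur; the resistance then grows by 6 N per mm.
- lever (a joint): over-centre lever's angle (rad): 0 open, leaning 0.45 from upright away from the headstock; 0.45 upright = centre; more = towards the headstock. A 1 N m/rad spring drives it off the centre both ways: 4 to 8 N on the handle starts it, falling to 0 at the centre; beyond it snaps over by itself till it meets the blank's tail, at 0.55 to 1.05. No blank: 1.2.
- lever_pivot (a point): the lever's hinge axis, across the jig, 16 mm above the bench, at jig x = -100 mm; axes as the jig's. The rubber nose, 50 mm above it on the lever, presses the blank's tail with 3 to 14 N once snapped over; pushing the handle on from there adds over twice that push to the force on the blank.
- lever_handle (a point): middle of the lever's red crossbar, 62 mm long across the jig, 18 mm thick, 120 mm from the pivot: about 124 mm above the bench when open, 136 mm at the centre. Push its side away from the headstock; the stem below is a flat bar 22 mm wide and 10 mm thick.
Not all that is in view belongs to the job. There is more than one size of the blank; the job needs the middle-sized.

How it is judged:
By the outcome, as a careful person would: the job done as asked, in the order asked, and still so for the second after the job is handed in, with the robot touching nothing.
It also fails if it takes over 69 s, if anything falls off the work surface, if the arm or the gripper's body presses on something with over 40 N, if the wrist force passes 120 N, or if a joint passes its speed limit or range.

## Robot

A 6-joint arm with a two-finger parallel gripper is mounted at the origin on the work surface. World frame = base frame: x ahead of the robot, y to its left, z up, the work surface at z = 0. Lengths are in mm, angles in rad, forces in N, time in s.
With the tool pointing down it reaches from about 300 to 775 mm from the base axis. Payload 14.6 kg.
Tool frame: the origin (TCP) lies at the very end of the fingers, on their centre line; the grasp point (between the pads) lies 19 mm behind it; z points along the fingers, y is the line along which they close (so a half turn about z gives the same grasp; the last joint's range is limited). The gripper opens to 94 mm and grips with 3 to 60 N. Pads are 16 mm wide; open, the fingers measure 119 mm over their backs; the gripper's body (75 mm by 177 mm) begins 78 mm behind the grasp point.
Start: joints at [-1.323, 0.3, 1.521, -0, 1.321, -0.067], TCP at [170.287, -522.964, 205.446] pointing down, gripper open.
Joint ranges: [-3.03, 3.03], [-0.79, 2.21], [0.23, 2.52], [-1.04, 4.18], [0, 3.07], [-2.55, 2.55]. Speed limits (rad/s): [2.22, 2.22, 2.57, 3.14, 3.14, 3.14].

## Interface

Orientations are given as [roll, pitch, yaw] about the fixed x, y, z axes, in that order (R = Rz(yaw) Ry(pitch) Rx(roll)).
In Python, from cell import manip, optics gives the robot as it stands.
- The arm moves only by the shell command python3 -m crank 'ROWS' [FORCE]. ROWS is JSON, a list of rows, each a list of 7 numbers: the opening in per cent of the stroke, from 0 (shut) to 100 (fully open), then the shift along the tool's x, y, z in mm, then the turn, a rotation vector about the tool's x, y, z in rad. A call has 1 to 10 rows; each row is the pose to reach, as a shift and turn from the pose commanded when the call began, along the tool's axes at that moment; what a row does not reach only later rows make up. A row lasts 1/10 s, in which the tool goes at most 50 mm and 8.59 degrees, less where a joint would pass 70% of its speed; a pose out of reach is approached as far as the arm can. A call with a gripper value outside its range is refused whole. The fingers move at their own pace and stop on an object; FORCE is the grip in N (left out, the last holds). Time passes only in rows, so rows that repeat a pose let the fingers close. It gives the time, the measured TCP pose, the force, the opening and the grip force at its end, in the units of the state.
- manip.read_state(): the state, without advancing time (a new reading comes with each control period).
- optics.camera(name): name is "scene" or "top"; returns (picture, depth): 384x512x3 uint8, red, green, blue; 384x512 float32, mm along the optical axis (not along the pixel's ray), 0 where there is no reading.
- optics.calibration(name): a dict with "camera_matrix" (3x3 intrinsics, pixels), "R" (3x3) and "t" (3): a world point X has camera coordinates R X + t. Camera axes: x right, y down, z forward; pixel columns grow to the right and rows downward; lengths in mm; the calibration is good to about 2 mm. A picture is of the moment at which its call begins. calibration takes no time and is no camera call.
- manip.sign_off(): hands the job in; it is judged then, once.
The state is a dict: "clock": time; "joints": joint angles; "qd": joint speeds; "effort": joint torques, N m; "eef_pos": TCP position; "eef_rot": TCP orientation; "wrist_force": force on the tool from outside, world axes, zero at the start; "moment": the same for the moment, N m; "finger_gap": finger opening in mm; "finger_force": force on a finger pad.
Only numpy, scipy, OpenCV 4.12 (cv2) and the standard library are available. Lean on these libraries where they do the work, as an engineer would, in place of code of your own. Each camera call takes 0.05 s, during which the arm holds its last target. There are 200 camera calls.

## Working session

There is one attempt and no reset: what is moved stays moved. The work goes in short steps, Python scripts to look and compute and a shell command to move; the robot and the scene stay as the last step left them, time stands still between calls to the robot, and variables do not carry over. Pictures are saved under pics/ and viewed, at most 10 in all, crops included, and the job is handed in when it is done.

```bash
mkdir -p pics; ls; python3 - <<'E'
from cell import manip, optics
import cv2,numpy as np
for n in("scene","top"):
    p,d=optics.camera(n); np.savez(f"pics/{n}0.npz",p=p,d=d)
    cv2.imwrite(f"pics/{n}0.png",cv2.resize(p[:,:,::-1],(800,600),interpolation=cv2.INTER_CUBIC))
    c=optics.calibration(n); print(n,c)
print(manip.read_state())
E
```

```text
pics
scene {'camera_matrix': array([[393.4233794 ,   0.        , 257.49246586],
       [  0.        , 393.4233794 , 190.43266476],
       [  0.        ,   0.        ,   1.        ]]), 'R': array([[-0.09988231,  0.99499002, -0.00428766],
       [ 0.72193586,  0.06950496, -0.68846036],
       [-0.68471318, -0.07186043, -0.72526129]]), 't': array([  81.64820652, -293.93388327, 1240.12198545])}
top {'camera_matrix': array([[453.09512207,   0.        , 262.49707077],
       [  0.        , 453.09512207, 192.69291059],
       [  0.        ,   0.        ,   1.        ]]), 'R': array([[-0.02395144, -0.99939229, -0.02532551],
       [-0.99773122,  0.02549064, -0.06231081],
       [ 0.06291851,  0.02377562, -0.99773543]]), 't': array([ -17.48668831,  521.90856554, 1213.38963193])}
{'clock': 0.1, 'joints': array([-1.32260112e+00,  3.00387903e-01,  1.52153281e+00,  3.21368432e-05,
        1.32067592e+00, -6.66180367e-02]), 'qd': array([ 0.00237485, -0.0001966 , -0.0016625 ,  0.00289843,  0.00021743,
       -0.00033836]), 'effort': array([ 1.83628421e-03, -5.32640791e+01, -3.53283477e+01,  7.08981883e-02,
        2.34522385e-02, -4.65933510e-05]), 'eef_pos': array([ 170.2394787 , -522.74340843,  204.95237934]), 'eef_rot': array([-3.14059297e+00, -9.78935986e-05,  3.14805224e-01]), 'wrist_force': array([-0.64684277, -0.46774986,  1.04452372]), 'moment': array([-0.00982576, -0.01619328,  0.03576057]), 'finger_force': 0.0, 'finger_gap': 93.89714399001795}
```

View pics/scene0.png

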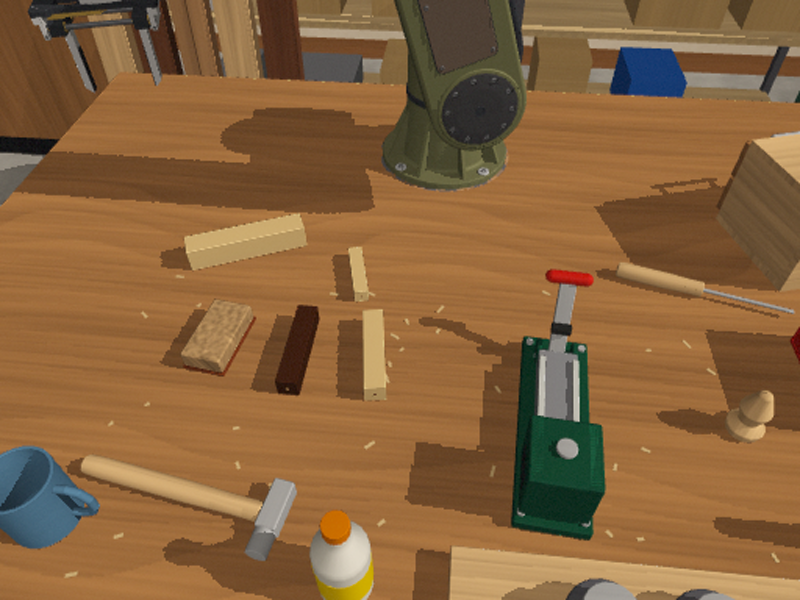

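View pics/top0.png

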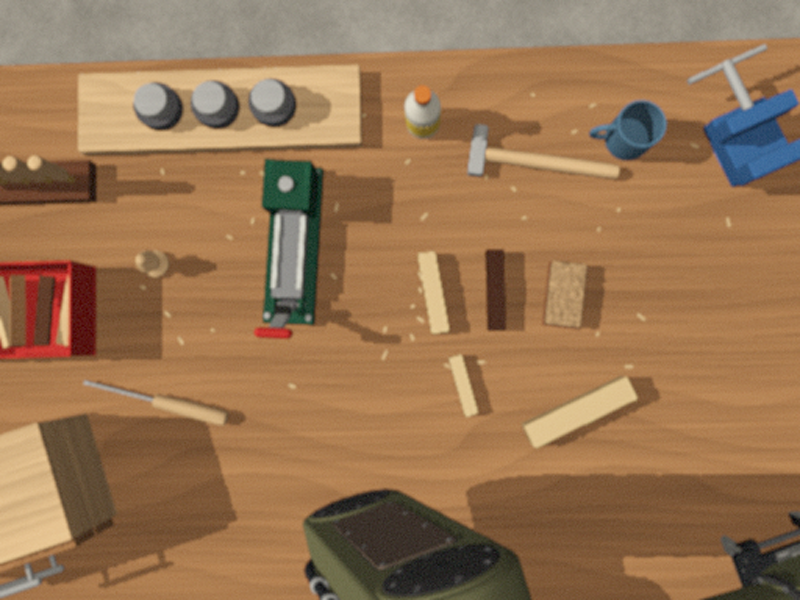

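Top view (800x600): three pale blanks, at (433,292), a small one at (463,385) and a large one at (580,412). The middle-sized one at (433,292), beside the walnut (496,290) and the cork block (566,294), fits the description. The jig has its headstock at (288,185) and red lever at (272,333). I'll measure these and confirm in a crop.

```bash
cat > h.py <<'E'
import numpy as np,cv2
from cell import manip,optics
def cloud(n,d):
    c=optics.calibration(n);K=c["camera_matrix"]
    v,u=np.indices(d.shape)
    X=np.stack([(u-K[0,2])/K[0,0]*d,(v-K[1,2])/K[1,1]*d,d],-1)
    return (X-c["t"])@c["R"]
def rect(P):
    r=cv2.minAreaRect(P[:,:2].astype(np.float32)); b=cv2.boxPoints(r)
    e=[b[1]-b[0],b[2]-b[1]]; e=max(e,key=np.linalg.norm)
    return np.round(r[0],1),np.round(r[1],1),round(float(np.arctan2(e[1],e[0])),4)
E
python3 - <<'E'
from h import *
f=np.load("pics/top0.npz");p,d=f["p"],f["d"];X=cloud("top",d)
s=512/800
def roi(x0,y0,x1,y1):
    a=np.zeros(d.shape,bool);a[int(y0*s):int(y1*s),int(x0*s):int(x1*s)]=1;return a&(d>0)
for n,b in dict(mid=(405,240,460,343),small=(440,345,490,425),big=(515,365,650,455),walnut=(475,240,515,338),sander=(535,252,600,338)).items():
    m=roi(*b); z=X[m][:,2]; print(n,"floor",np.median(z[z<10]).round(1))
    h=np.median(z[z>12]); q=X[m&(abs(X[...,2]-h)<5)]; print(n,"top",h.round(1),rect(q),np.median(q[:,:2],0))
J=roi(245,140,335,345)
for n,lo,hi in(("head",94,103),("button",103.5,112),("base+",5,18),("rails/floor",40,54),("handle",115,140)):
    q=X[J&(X[...,2]>lo)&(X[...,2]<hi)]; print(n,len(q),rect(q),q.mean(0).round(1),np.median(q[:,2]))
red=J&(p[...,0]>150)&(p[...,1]<60); q=X[red];print("red",rect(q),q.mean(0),q[:,2].min(),q[:,2].max())
# scene cam
f=np.load("pics/scene0.npz");ps,ds=f["p"],f["d"];Y=cloud("scene",ds)
def roi2(x0,y0,x1,y1):
    a=np.zeros(ds.shape,bool);a[int(y0*s):int(y1*s),int(x0*s):int(x1*s)]=1;return a&(ds>0)
m=roi2(350,303,395,405);q=Y[m];q=q[(q[:,2]>26)&(q[:,2]<36)];print("scene mid",rect(q),np.median(q,0))
m=roi2(500,400,615,540);q=Y[m];q=q[(q[:,2]>95)&(q[:,2]<103)];print("scene head",rect(q),np.median(q,0))
m=roi2(500,255,615,300)&(ps[...,0]>150)&(ps[...,1]<60);q=Y[m];print("scene red",rect(q),q.mean(0))
m=roi2(520,345,600,430);q=Y[m];q=q[(q[:,2]>40)&(q[:,2]<54)];print("scene cradle",rect(q),np.median(q,0))
a=cv2.resize(p[140:290,150:390,::-1],(800,500),interpolation=cv2.INTER_CUBIC);cv2.imwrite("pics/crop1.png",a)
E
```

```text
mid floor -0.7
mid top 29.1 (array([536.1, -70.1]), array([139.3,  30.1]), 0.1516) [536.20749877 -70.05136367]
small floor -1.2
small top 21.2 (array([ 375.3, -117.4]), array([103.2,  22.3]), 0.2517) [ 375.63659575 -117.39844741]
big floor -1.0
big top 39.7 (array([ 327. , -311.1]), array([ 42.3, 191.2]), -1.146) [ 327.59490721 -310.93582307]
walnut floor -0.7
walnut top 29.0 (array([ 539.1, -177.5]), array([ 30.5, 137.9]), -0.0057) [ 539.70358975 -177.58296412]
sander floor -0.7
sander top 30.8 (array([ 527.1, -296.9]), array([ 60.7, 110. ]), -0.1481) [ 527.02486782 -295.96096825]
head 901 (array([619. , 175.3]), array([ 81.6, 277.3]), -0.0837) [712. 167.  99.] 99.11120403342468
button 77 (array([615.3, 173.5]), array([ 73.1, 267.1]), -0.0624) [675.9 168.3 105.8] 105.28652838291929
base+ 776 (array([629.4, 182.2]), array([159.3, 347.9]), -0.0137) [614.6 167.7  14.3] 15.300574983752101
rails/floor 1088 (array([632.2, 176.5]), array([ 76.3, 249. ]), -0.1711) [609.8 174.6  45.8] 45.309781510119606
handle 172 (array([470.9, 184.8]), array([58.5, 17.6]), 1.5446) [470.9 184.9 129.7] 130.1336847082903
red (array([470.7, 184.9]), array([49.7, 12.4]), 1.5478) [470.44214351 184.77100932 131.2114822 ] 124.97564658329775 137.59189112112054
scene mid (array([535.7, -69.1]), array([144.3,  29.8]), 0.1435) [544.28510056 -68.70621799  30.49952158]
scene head (array([716.5, 168. ]), array([80.3, 83.7]), -0.079) [723.32853718 166.81189086 100.37429705]
scene red (array([472.8, 189.2]), array([55.5, 16.7]), 1.5355) [474.90151877 188.90387323 130.90937604]
scene cradle (array([579.7, 178.6]), array([ 51.6, 130.4]), -0.0792) [590.73092084 178.3563043   46.01150491]
```

View pics/crop1.png

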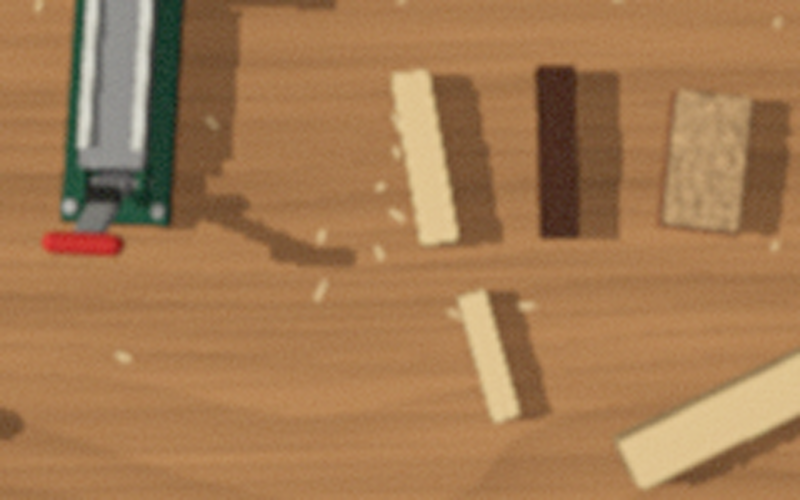

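The crop confirms it: the blank at crop (425,157) measures 139 x 30 x 29 mm, so it is the middle size. Next I'll refine the jig's pose using both cameras.

```bash
python3 - <<'E'
from h import *
s=512/800
for n,hb,cb in(("top",(255,150,325,215),(262,205,318,300)),("scene",(500,400,615,540),(520,340,600,425))):
    f=np.load(f"pics/{n}0.npz");p,d=f["p"].astype(int),f["d"];X=cloud(n,d)
    def roi(x0,y0,x1,y1):
        a=np.zeros(d.shape,bool);a[int(y0*s):int(y1*s),int(x0*s):int(x1*s)]=1;return a&(d>0)
    q=X[roi(*hb)&(X[...,2]>93)&(X[...,2]<104)];print(n,"head",rect(q),np.median(q[:,2]))
    q=X[roi(*hb)&(X[...,2]>103.5)&(X[...,2]<110)];print("button",len(q),q.mean(0).round(1))
    green=p[...,1]-p[...,0]>20
    m=roi(*cb)&~green&(X[...,2]>38)&(X[...,2]<55); q=X[m];print("cradle",rect(q),len(q))
    g=roi(*cb)&(X[...,2]>38)&(X[...,2]<55)
    for yaw in(-.085,-.08,-.075,-.07):
        c,sn=np.cos(yaw),np.sin(yaw);v=-sn*q[:,0]+c*q[:,1];u=c*q[:,0]+sn*q[:,1]
        # edges by u-bin
        L=[(k,v[(u>k)&(u<k+15)].min(),v[(u>k)&(u<k+15)].max()) for k in range(int(u.min())+12,int(u.max())-25,15)]
        L=np.array(L);print(yaw,"mid",np.median((L[:,1]+L[:,2])/2).round(1),"w",np.median(L[:,2]-L[:,1]).round(1),"slopes",np.polyfit(L[:,0],L[:,1:],1)[0].round(3))
E
```

```text
top head (array([715.1, 167.2]), array([81.6, 84.4]), -0.0837) 99.18857922676195
button 64 [714.9 165.1 105.4]
cradle (array([613. , 175.2]), array([ 76.4, 160.1]), -0.0953) 1094
-0.085 mid 226.3 w 50.6 slopes [-0.041  0.064]
-0.08 mid 223.5 w 50.5 slopes [-0.047  0.059]
-0.075 mid 220.5 w 50.5 slopes [-0.052  0.054]
-0.07 mid 217.5 w 50.4 slopes [-0.057  0.048]
scene head (array([716.7, 167.9]), array([80.4, 84.1]), -0.078) 100.35894937488091
button 141 [715.9 167.4 106.2]
cradle (array([578. , 178.8]), array([ 51.6, 133.7]), -0.0792) 1192
-0.085 mid 227.0 w 50.6 slopes [-0.001  0.017]
-0.08 mid 224.2 w 50.6 slopes [-0.006 -0.001]
-0.075 mid 221.3 w 50.6 slopes [-0.011 -0.006]
-0.07 mid 218.5 w 50.7 slopes [-0.015  0.003]
```

```bash
cat > go.py <<'E'
import sys
from h import *
from scipy.spatial.transform import Rotation as Ro
J0=np.array([622.7,174.8]);JY=-0.08
def jig(x,y=0):
    return J0+[np.cos(JY)*x-np.sin(JY)*y,np.sin(JY)*x+np.cos(JY)*y]
def shift(xyz,yaw,s=None):
    s=s or manip.read_state()
    R=Ro.from_euler("xyz",s["eef_rot"]);T=Ro.from_euler("xyz",[np.pi,0,yaw])
    return (R.inv().apply(np.array(xyz)-s["eef_pos"])).round(2),(R.inv()*T).as_rotvec().round(4)
def injig(s):
    p=s["eef_pos"][:2]-J0;c,n=np.cos(JY),np.sin(JY);f=s["wrist_force"]
    return np.round([c*p[0]+n*p[1],-n*p[0]+c*p[1],s["eef_pos"][2],s["eef_rot"][2]],3),"F jig",np.round([c*f[0]+n*f[1],-n*f[0]+c*f[1],f[2]],2)
E
python3 - <<'E'
from go import *
print(shift([536,-69.6,205],.148),shift([536,-69.6,60],.148))
E
```

```text
(array([ 4.8809e+02, -3.1762e+02,  3.2000e-01]), array([-0.001 , -0.    ,  0.1668])) (array([ 488.08, -317.48,  145.32]), array([-0.001 , -0.    ,  0.1668]))
```

```bash
python3 -m crank '[[60,41,-27,0,0,0,0.02],[60,82,-53,0,0,0,0.04],[60,123,-80,0,0,0,0.06],[60,164,-107,0,0,0,0.08],[60,205,-133,10,0,0,0.1],[60,246,-160,30,0,0,0.12],[60,287,-187,40,0,0,0.14],[60,328,-213,50,0,0,0.167],[60,369,-240,60,0,0,0.167],[60,410,-267,70,0,0,0.167]]'; python3 - <<'E'
from go import *
print(shift([536,-69.6,60],.148))
E
```

```text
clock: 1.1
eef_pos: [476.6, -142.4, 135.5]
eef_rot: [-3.142, 0.0, 0.148]
wrist_force: [0.0, -0.1, -0.9]
finger_gap: 56.7
finger_force: 0.0
(array([ 69.5 , -63.28,  75.51]), array([-0.0001,  0.0002, -0.0003]))
```

```bash
python3 -m crank '[[60,23,-21,10,0,0,0],[60,46,-42,20,0,0,0],[60,69,-63,40,0,0,0],[60,69,-63,75,0,0,0],[60,69,-63,75,0,0,0],[60,69,-63,75,0,0,0]]'; python3 - <<'E'
from go import *
print(shift([536,-69.6,9.5],.148)); 
p,d=optics.camera("top");X=cloud("top",d)
cv2.imwrite("pics/t1.png",cv2.resize(p[120:260,230:370,::-1],(600,600),interpolation=cv2.INTER_CUBIC))
p,d=optics.camera("scene")
cv2.imwrite("pics/s1.png",cv2.resize(p[140:290,130:330,::-1],(800,600),interpolation=cv2.INTER_CUBIC))
E
```

```text
clock: 1.7
eef_pos: [534.4, -72.0, 61.3]
eef_rot: [-3.141, 0.001, 0.148]
wrist_force: [0.4, -0.7, 0.7]
finger_gap: 56.7
finger_force: 0.0
(array([ 1.96, -2.16, 51.85]), array([-0.0004,  0.0011, -0.0004]))
```

View pics/s1.png

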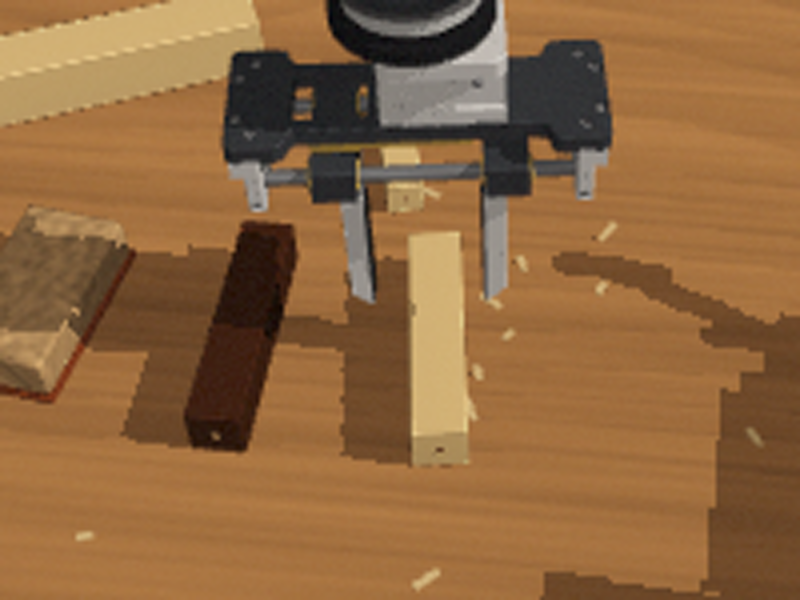

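The picture shows the fingers at crop (360,300) and (495,295), on either side of the blank at (437,340) and clear of the walnut. I'll go down and grip.

```bash
python3 -m crank '[[60,2,-2,25,0,0,0],[60,2,-2,45,0,0,0],[60,2,-2,51.5,0,0,0],[60,2,-2,51.5,0,0,0],[22,2,-2,51.5,0,0,0],[22,2,-2,51.5,0,0,0],[22,2,-2,51.5,0,0,0],[22,2,-2,51.5,0,0,0],[22,2,-2,51.5,0,0,0],[22,2,-2,51.5,0,0,0]]' 40; python3 - <<'E'
from go import *
print(shift([536,-69.6,130],.148)); 
E
```

```text
clock: 2.8
eef_pos: [536.7, -69.6, 10.1]
eef_rot: [3.141, -0.001, 0.148]
wrist_force: [-1.5, -1.0, 6.1]
finger_gap: 29.8
finger_force: 40.0
(array([-5.8000e-01, -8.0000e-02, -1.1993e+02]), array([ 0.0003, -0.0007, -0.    ]))
```

```bash
python3 -m crank '[[20,0,0,-20,0,0,0],[20,0,0,-60,0,0,0],[20,0,0,-100,0,0,0.05],[20,0,0,-120,0,0,0.12],[20,0,0,-120,0,0,0.228],[20,0,0,-120,0,0,0.228]]'; python3 - <<'E'
from go import *
s=manip.read_state();print(s["eef_rot"],s["finger_gap"],s["wrist_force"])
print(jig(-26),shift([*jig(-26),130],JY,s)); 
p,d=optics.camera("top");X=cloud("top",d)
m=(X[...,2]>128)&(p[...,0]>150)&(p[...,2]>60)&(abs(X[...,0]-536)<90)&(abs(X[...,1]+70)<60);q=X[m];print(len(q),len(q) and rect(q))
p,d=optics.camera("scene");X=cloud("scene",d)
m=(X[...,2]>118)&(X[...,2]<155)&(p[...,0]>150)&(p[...,0]>p[...,2]*1.15)&(abs(X[...,0]-536)<95)&(abs(X[...,1]+70)<40);q=X[m]
c,n=np.cos(s["eef_rot"][2]),np.sin(s["eef_rot"][2]);w=(q[:,:2]-s["eef_pos"][:2])@np.array([[c,-n],[n,c]])
print(len(q),rect(q),"along",np.percentile(w[:,0],[0,1,50,99,100]),"lat",np.percentile(w[:,1],[1,99]),"z",np.percentile(q[:,2],[1,50,99]))
E
```

```text
clock: 3.4
eef_pos: [536.5, -69.5, 130.0]
eef_rot: [3.142, -0.001, -0.082]
wrist_force: [-0.5, 0.8, -1.1]
finger_gap: 29.4
finger_force: 40.0
[ 3.14153909e+00 -7.89164153e-04 -8.19404664e-02] 29.447766898041323 [-0.45185041  0.81008927 -1.10809746]
[596.78315564 176.87778204] (array([ 3.9950e+01, -2.5052e+02, -1.0000e-02]), array([ 0.0001, -0.0008, -0.0019]))
151 (array([527.6, -64. ]), array([112.1,  96.9]), 1.3629)
739 (array([539.1, -62.8]), array([ 41.6, 136.6]), -0.0772) along [-66.09122336 -59.2063854   25.13866044  69.35895636  70.4347617 ] lat [-13.40230753  16.43390826] z [122.74259805 149.62572474 151.76412371]
```

```bash
python3 -m crank '[[20,5,-40,0,0,0,0],[20,12,-85,0,0,0,0],[20,20,-130,0,0,0,0],[20,28,-175,0,0,0,0],[20,36,-220,0,0,0,0],[20,40,-245,0,0,0,0],[20,40,-250.5,0,0,0,0],[20,40,-250.5,35,0,0,0],[20,40,-250.5,60,0,0,0],[20,40,-250.5,60,0,0,0]]'; python3 - <<'E'
from go import *
s=manip.read_state();print(injig(s),s["finger_gap"]);print(shift([*jig(-26),58],JY,s))
for n,b in(("top",(105,215,150,230)),("scene",(150,310,310,410))):
    p,d=optics.camera(n);np.savez(f"pics/{n}2.npz",p=p,d=d)
    a,e,f,g=b
    cv2.imwrite(f"pics/{n}2.png",cv2.resize(p[a:e,f:g,::-1],(600,600) if n=="scene" else (436,600),interpolation=cv2.INTER_CUBIC))
E
python3 -c "
import cv2,numpy as np
a=cv2.imread('pics/top2.png');b=cv2.imread('pics/scene2.png')
cv2.imwrite('pics/both2.png',np.hstack([cv2.resize(a,(330,540)),cv2.resize(b,(460,540))]))"
```

```text
clock: 4.5
eef_pos: [594.2, 175.7, 65.6]
eef_rot: [3.139, 0.007, -0.079]
wrist_force: [-0.2, -0.8, -1.0]
finger_gap: 29.7
finger_force: 40.0
(array([-28.479,  -1.416,  65.595,  -0.079]), 'F jig', array([-0.13, -0.78, -1.02])) 29.73584509071711
(array([ 2.53, -1.43,  7.58]), array([0.0022, 0.0066, 0.0009]))
```

View pics/both2.png

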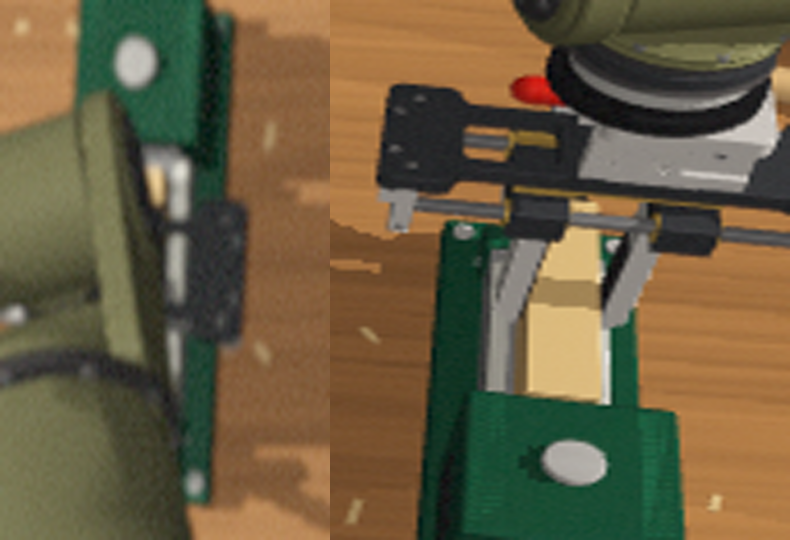

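The jig seen from the scene camera: the blank (crop 565,340) is above the cradle between the rails, with its front just short of the headstock. I'll let it settle and check the pose.

```bash
python3 -m crank '[[20,0,0,0,0,0,0],[20,0,0,0,0,0,0]]'; python3 - <<'E'
from go import *
s=manip.read_state();print(injig(s),s["eef_rot"]);print(shift([*jig(-26),60],JY,s))
f=np.load("pics/scene2.npz");p,d=f["p"].astype(int),f["d"];X=cloud("scene",d)-[*J0,0]
c,n=np.cos(JY),np.sin(JY);U=c*X[...,0]+n*X[...,1];V=-n*X[...,0]+c*X[...,1]
wood=(p[...,0]>130)&(p[...,0]-p[...,2]>35)
m=wood&(X[...,2]>78)&(X[...,2]<95)&(U>-100)&(U<60)&(abs(V)<40)
for a in range(-80,60,15):
    k=m&(U>a)&(U<a+15)
    if k.sum()>8: print("blank",a,np.percentile(V[k],[1,99]).round(1),np.median(X[k][:,2]).round(1))
print("front",np.percentile(U[m],[98,100]))
m=~wood&(p[...,1]-p[...,0]<20)&(X[...,2]>40)&(X[...,2]<54)&(U>0)&(U<45)&(abs(V)<35)
print("rails",len(U[m]),np.percentile(V[m],[1,99]).round(1))
E
```

```text
clock: 4.8
eef_pos: [597.0, 176.8, 71.0]
eef_rot: [-3.141, -0.002, -0.08]
wrist_force: [-0.4, 0.5, -1.1]
finger_gap: 29.7
finger_force: 40.0
(array([-2.5801e+01, -3.3000e-02,  7.1029e+01, -8.0000e-02]), 'F jig', array([-0.42,  0.45, -1.08])) [-3.14093119e+00 -2.05820723e-03 -8.01462984e-02]
(array([-0.22, -0.03, 11.03]), array([-0.0007, -0.0021, -0.0001]))
blank -80 [ 0.7 12.6] 88.7
blank -65 [-7.  14.7] 88.7
blank -50 [-10.5  14.4] 88.5
blank -35 [-12.8  14.1] 88.6
blank -20 [-14.   14.3] 88.5
blank -5 [-14.2  13.8] 88.5
blank 10 [-13.7  13.7] 88.5
blank 25 [-13.5  13.7] 88.3
blank 40 [-14.8  14. ] 87.0
front [41.70113697 43.08745741]
rails 71 [-25.1  24.9]
```

Blank and rails are centred to within 1 mm. I'll lower it.

```bash
python3 -m crank '[[20,0,0,5,0,0,0],[20,0,0,9,0,0,0],[20,0,0,12,0,0,0],[20,0,0,13.5,0,0,0],[20,0,0,14.5,0,0,0],[20,0,0,14.5,0,0,0],[20,0,0,14.5,0,0,0]]'; python3 -c "
from go import *
print(injig(manip.read_state()))"
```

```text
clock: 5.5
eef_pos: [596.4, 177.0, 55.1]
eef_rot: [-3.142, -0.0, -0.08]
wrist_force: [-0.3, 0.1, -0.0]
finger_gap: 29.8
finger_force: 40.0
(array([-2.6357e+01,  4.9000e-02,  5.5102e+01, -8.0000e-02]), 'F jig', array([-0.28,  0.06, -0.02]))
```

```bash
python3 -m crank '[[20,3,0,0.2,0,0,0],[20,6,0,0.2,0,0,0],[20,9,0,0.2,0,0,0],[20,12,0,0.2,0,0,0],[20,15,0,0.2,0,0,0],[20,17,0,0.2,0,0,0],[20,18,0,0.2,0,0,0],[20,18,0,0.2,0,0,0],[20,18,0,0.2,0,0,0]]'; python3 -c "
from go import *
print(injig(manip.read_state()))"
python3 -m crank '[[20,0.5,0,0,0,0,0],[20,1,0,0,0,0,0],[20,1.5,0,0,0,0,0],[20,1.5,0,0,0,0,0]]'; python3 -c "
from go import *
print(injig(manip.read_state()))"
```

```text
clock: 6.4
eef_pos: [614.8, 175.5, 55.1]
eef_rot: [-3.141, -0.001, -0.08]
wrist_force: [1.6, -1.1, 4.6]
finger_gap: 29.9
finger_force: 40.0
(array([-7.9750e+00,  3.2000e-02,  5.5119e+01, -8.0000e-02]), 'F jig', array([ 1.68, -0.97,  4.56]))
clock: 6.8
eef_pos: [616.0, 175.4, 55.1]
eef_rot: [-3.141, -0.0, -0.08]
wrist_force: [-0.9, -0.6, 6.5]
finger_gap: 29.7
finger_force: 40.0
(array([-6.735,  0.081, 55.099, -0.08 ]), 'F jig', array([-0.83, -0.62,  6.48]))
```

```bash
cat > ok.py <<'E'
import sys
from go import *
r=injig(manip.read_state());print(r);sys.exit(int(r[2][0]<-3.5))
E
M='python3 -m crank'
$M '[[20,0.5,0,-0.1,0,0,0],[20,1,0,-0.1,0,0,0],[20,1,0,-0.1,0,0,0]]' >/dev/null; python3 ok.py && $M '[[20,0.5,0,0,0,0,0],[20,1,0,0,0,0,0],[20,1,0,0,0,0,0]]' >/dev/null && python3 ok.py && $M '[[20,0.5,0,0,0,0,0],[20,1,0,0,0,0,0],[20,1,0,0,0,0,0]]' >/dev/null && python3 ok.py && $M '[[20,0.5,0,0,0,0,0],[20,1,0,0,0,0,0],[20,1,0,0,0,0,0]]' >/dev/null && python3 ok.py && $M '[[20,0.5,0,0,0,0,0],[20,1,0,0,0,0,0],[20,1,0,0,0,0,0]]' >/dev/null && python3 ok.py && $M '[[20,0.5,0,0,0,0,0],[20,1,0,0,0,0,0],[20,1,0,0,0,0,0]]' >/dev/null && python3 ok.py && $M '[[20,0.5,0,0,0,0,0],[20,1,0,0,0,0,0],[20,1,0,0,0,0,0]]' >/dev/null && python3 ok.py
```

```text
(array([-5.7450e+00,  4.2000e-02,  5.5128e+01, -8.0000e-02]), 'F jig', array([-0.44,  0.15,  5.23]))
(array([-4.75 ,  0.057, 55.149, -0.08 ]), 'F jig', array([-0.54, -0.43,  5.33]))
(array([-3.8070e+00,  4.9000e-02,  5.5109e+01, -8.0000e-02]), 'F jig', array([-1.07,  0.07,  6.04]))
(array([-3.206,  0.114, 55.108, -0.08 ]), 'F jig', array([-3.41,  0.1 ,  6.96]))
(array([-2.641,  0.105, 55.12 , -0.08 ]), 'F jig', array([-7.79, -1.14,  9.24]))
```

```bash
python3 -m crank '[[20,0.4,0,0,0,0,0],[20,0.8,0,0,0,0,0],[20,0.8,0,0,0,0,0]]' >/dev/null; python3 - <<'E'
from go import *
print(injig(manip.read_state()))
for i in range(4):
    optics.camera("top");print(injig(manip.read_state())[2])
E
```

```text
(array([-2.197,  0.098, 55.082, -0.08 ]), 'F jig', array([-10.39,  -1.21,  10.61]))
[-11.09  -0.83  11.22]
[-10.44  -1.48  10.92]
[-10.93  -1.07  10.93]
[-10.95  -0.56  11.74]
```

```bash
python3 -m crank '[[20,0.35,0,0,0,0,0],[20,0.7,0,0,0,0,0],[20,0.7,0,0,0,0,0]]' >/dev/null; python3 - <<'E'
from go import *
print(injig(manip.read_state()))
for i in range(6):
    optics.camera("top");r=injig(manip.read_state());print(r[0][0],r[2])
E
```

```text
(array([-1.772,  0.157, 55.104, -0.08 ]), 'F jig', array([-14.43,  -1.84,  12.49]))
-1.802 [-13.8   -1.46  12.56]
-1.822 [-13.38  -1.28  12.68]
-1.806 [-13.01  -0.85  12.24]
-1.802 [-13.39  -0.04  13.05]
-1.801 [-14.06  -1.75  12.29]
-1.799 [-12.86  -0.96  11.11]
```

```bash
python3 -m crank '[[20,0,0,0,0,0,0],[20,0,0,0,0,0,0],[20,0,0,0,0,0,0],[20,0,0,0,0,0,0],[20,0,0,0,0,0,0]]'; python3 ok.py; python3 -m crank '[[20,-0.7,0,0,0,0,0],[20,-1.4,0,0,0,0,0],[20,-2.1,0,0,0,0,0],[20,-2.6,0,0,0,0,0],[20,-2.6,0,0,0,0,0],[20,-2.6,0,0,0,0,0]]' >/dev/null; python3 ok.py
```

```text
clock: 9.9
eef_pos: [620.9, 175.1, 55.1]
eef_rot: [3.141, 0.004, -0.08]
wrist_force: [-13.9, -0.6, 11.5]
finger_gap: 29.8
finger_force: 40.0
(array([-1.82 ,  0.125, 55.059, -0.08 ]), 'F jig', array([-13.85,  -1.72,  11.51]))
(array([-3.319,  0.076, 55.108, -0.08 ]), 'F jig', array([-4.46, -0.6 ,  8.04]))
```

```bash
python3 -m crank '[[20,-0.5,0,0,0,0,0],[20,-0.8,0,0,0,0,0],[20,-0.8,0,0,0,0,0]]' >/dev/null; python3 ok.py; python3 -m crank '[[40,0,0,0,0,0,0],[50,0,0,0,0,0,0],[50,0,0,0,0,0,0],[50,0,0,-2,0,0,0],[50,0,0,-25,0,0,0],[50,0,0,-60,0,0,0],[50,0,0,-100,0,0,0],[50,0,0,-140,0,0,0],[50,0,0,-170,0,0,0],[50,0,0,-170,0,0,0]]'; python3 - <<'E'
from go import *
s=manip.read_state();print(injig(s))
for x,z in((-230,225),(-185,118)): print(x,z,shift([*jig(x),z],JY,s))
print(shift([*jig(-26),60],JY,s))
p,d=optics.camera("scene");np.savez("pics/s3.npz",p=p,d=d)
cv2.imwrite("pics/s3.png",cv2.resize(p[150:350,300:410,::-1],(330,600),interpolation=cv2.INTER_CUBIC))
p=p.astype(int);X=cloud("scene",d)-[*J0,0]
c,n=np.cos(JY),np.sin(JY);U=c*X[...,0]+n*X[...,1];V=-n*X[...,0]+c*X[...,1]
wood=(p[...,0]>130)&(p[...,0]-p[...,2]>35)
m=wood&(X[...,2]>68)&(X[...,2]<85)&(U>-100)&(U<60)&(abs(V)<40)
print("blank z",np.median(X[m][:,2]),"u",np.percentile(U[m],[0,1,99,100]),[np.percentile(V[m&(U>a)&(U<a+20)],[2,98]).round(1) for a in(-40,-10,15)])
E
```

```text
(array([-3.762,  0.073, 55.112, -0.08 ]), 'F jig', array([-0.8 ,  0.56,  5.96]))
clock: 11.8
eef_pos: [620.1, 175.4, 230.0]
eef_rot: [-3.139, -0.007, -0.08]
wrist_force: [0.6, -0.4, 0.2]
finger_gap: 46.9
finger_force: 0.0
(array([-2.62600e+00,  4.18000e-01,  2.29985e+02, -8.00000e-02]), 'F jig', array([ 0.64, -0.31,  0.2 ]))
-230 225 (array([-227.4 ,    0.47,    3.36]), array([-0.0022, -0.0071, -0.0002]))
-185 118 (array([-183.17,    0.7 ,  110.68]), array([-0.0022, -0.0071, -0.0002]))
(array([-24.59,   0.8 , 169.81]), array([-0.0022, -0.0071, -0.0002]))
blank z 75.41735034760308 u [-75.3735856  -72.80740619  35.26904629  37.23802534] [array([-12.2,  14.8]), array([-13.5,  14.5]), array([-13.2,  14.1])]
```

View pics/s3.png

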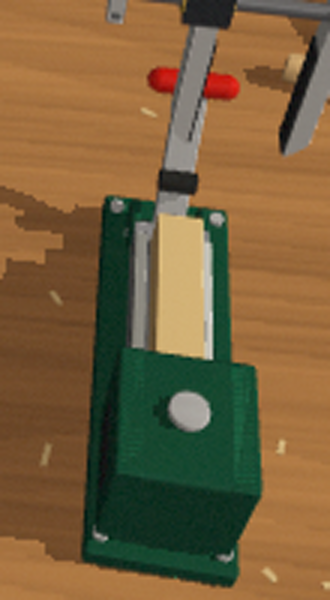

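Crop: the blank lies flat in the cradle (180,285), with its front in the headstock and its tail by the open lever's nose (178,180). Next I'll put the closed fingers behind the red handle.

```bash
python3 -m crank '[[0,-40,0,0,0,0,0],[0,-85,0,0,0,0,0],[0,-130,0,0,0,0,0],[0,-175,0,0,0,0,0],[0,-193,0,0,0,0,0],[0,-193,0,0,0,0,0],[0,-193,0,40,0,0,0],[0,-193,0,80,0,0,0],[0,-193,0,107,0,0,0],[0,-193,0,107,0,0,0]]'; python3 -m crank '[[0,0,0,0,0,0,0],[0,0,0,0,0,0,0]]' >/dev/null; python3 ok.py; python3 - <<'E'
from go import *
p,d=optics.camera("scene")
cv2.imwrite("pics/s4.png",cv2.resize(p[120:300,300:420,::-1],(400,600),interpolation=cv2.INTER_CUBIC))
E
```

```text
clock: 12.85
eef_pos: [425.3, 189.7, 114.1]
eef_rot: [3.139, 0.007, -0.081]
wrist_force: [0.3, -0.3, 0.1]
finger_gap: 0.3
finger_force: 0.0
(array([-1.95854e+02,  3.27000e-01,  1.19215e+02, -8.00000e-02]), 'F jig', array([ 0.82, -1.08,  0.21]))
```

View pics/s4.png

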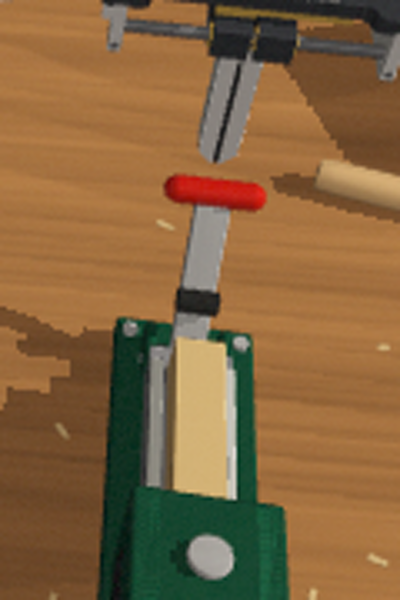

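The closed fingers are at crop (222,155), centred behind the crossbar (215,192). I'll push slowly.

```bash
python3 -m crank '[[0,5,0,0,0,0,0],[0,10,0,0,0,0,0],[0,15,0,0,0,0,0],[0,18,0,0,0,0,0],[0,20,0,0,0,0,0],[0,21.5,0,0,0,0,0],[0,23,0,0,0,0,0],[0,24.5,0,0,0,0,0],[0,26,0,0,0,0,0]]' >/dev/null; python3 ok.py;  python3 -m crank '[[0,1.5,0,0,0,0,0],[0,3,0,0,0,0,0],[0,3,0,0,0,0,0]]' >/dev/null; python3 ok.py
```

```text
(array([-1.71295e+02,  4.20000e-02,  1.17892e+02, -8.00000e-02]), 'F jig', array([-7.96,  0.66,  5.05]))
(array([-1.68388e+02,  1.07000e-01,  1.17945e+02, -8.00000e-02]), 'F jig', array([-6.39,  0.53,  4.08]))
```

```bash
python3 -m crank '[[0,1.5,0,0,0,0,0],[0,3,0,0,0,0,0],[0,3,0,0,0,0,0]]' >/dev/null; python3 ok.py
```

```text
(array([-1.65307e+02,  1.08000e-01,  1.17970e+02, -8.00000e-02]), 'F jig', array([-6.04,  0.97,  3.67]))
```

```bash
python3 -m crank '[[0,1.5,0,0,0,0,0],[0,3,0,0,0,0,0],[0,4.5,0,0,0,0,0],[0,6,0,0,0,0,0],[0,7.5,0,0,0,0,0],[0,9,0,0,0,0,0],[0,10.5,0,0,0,0,0],[0,12,0,0,0,0,0],[0,13.5,0,0,0,0,0],[0,15,0,0,0,0,0]]' >/dev/null; python3 ok.py
python3 -m crank '[[0,1.5,0,0,0,0,0],[0,3,0,0,0,0,0],[0,4.5,0,0,0,0,0],[0,6,0,0,0,0,0],[0,7.5,0,0,0,0,0],[0,9,0,0,0,0,0],[0,10.5,0,0,0,0,0],[0,12,0,0,0,0,0],[0,13.5,0,0,0,0,0],[0,15,0,0,0,0,0]]' >/dev/null; python3 ok.py
python3 -m crank '[[0,1.5,0,0,0,0,0],[0,3,0,0,0,0,0],[0,4.5,0,0,0,0,0],[0,6,0,0,0,0,0],[0,7.5,0,0,0,0,0],[0,9,0,0,0,0,0],[0,10,0,0,0,0,0]]' >/dev/null; python3 ok.py
```

```text
(array([-1.49680e+02,  1.40000e-02,  1.17897e+02, -8.00000e-02]), 'F jig', array([-3.37,  1.02,  2.53]))
(array([-1.34705e+02,  4.00000e-02,  1.17896e+02, -8.00000e-02]), 'F jig', array([-0.77,  0.51,  1.73]))
(array([-1.24697e+02,  2.90000e-02,  1.17881e+02, -8.00000e-02]), 'F jig', array([-0.9 , -0.18, -0.17]))
```

```bash
cat > red.py <<'E'
from go import *
p,d=optics.camera("scene");X=cloud("scene",d)-[*J0,0]
c,n=np.cos(JY),np.sin(JY);U=c*X[...,0]+n*X[...,1]
m=(p[...,0]>120)&(p[...,1]<60)&(p[...,2]<60)&(X[...,2]>90)&(X[...,2]<160)&(abs(U+110)<70)
print("red",m.sum(),np.percentile(U[m],[2,50,98]).round(1),np.percentile(X[m][:,2],[2,50,98]).round(1))
E
python3 red.py; python3 -m crank '[[0,1,0,0,0,0,0],[0,2,0,0,0,0,0],[0,3,0,0,0,0,0],[0,4,0,0,0,0,0],[0,5,0,0,0,0,0],[0,6,0,0,0,0,0],[0,7,0,0,0,0,0],[0,7,0,0,0,0,0]]' >/dev/null; python3 ok.py;python3 red.py
```

```text
red 256 [-109.2  -99.3  -95. ] [133.4 142.6 146.6]
(array([-1.17734e+02,  1.40000e-02,  1.17906e+02, -8.00000e-02]), 'F jig', array([ 0.26, -0.78,  0.15]))
red 267 [-100.   -89.1  -85. ] [133.5 142.6 146. ]
```

```bash
python3 -m crank '[[0,0,0,0,0,0,0],[0,0,0,0,0,0,0]]' >/dev/null; python3 red.py; python3 -m crank '[[0,-5,0,0,0,0,0],[0,-10,0,0,0,0,0],[0,-20,0,0,0,0,0],[0,-30,0,0,0,0,0],[0,-30,0,0,0,0,0]]' >/dev/null; python3 ok.py;python3 red.py; python3 - <<'E'
from go import *
p,d=optics.camera("scene")
cv2.imwrite("pics/s5.png",cv2.resize(p[120:300,300:420,::-1],(400,600),interpolation=cv2.INTER_CUBIC))
E
```

```text
red 272 [-83.9 -74.9 -70.6] [131.8 140.9 145.3]
(array([-1.49102e+02,  1.36000e-01,  1.18053e+02, -8.00000e-02]), 'F jig', array([-0.01, -0.36,  0.61]))
red 271 [-84.7 -74.7 -71. ] [131.7 141.  145. ]
```

View pics/s5.png

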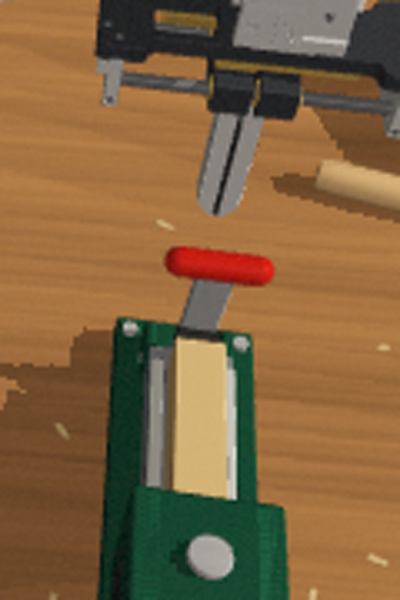

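Crop: the handle (220,265) has snapped past centre (about 0.62 rad) and is steady. The nose is against the blank's tail (200,338), and the gripper is clear of it (220,210).

```bash
python3 -c "
from cell import manip
print(manip.sign_off())"
```

```text
the job is handed in; nothing more can be done
None
```

The maple blank is in the cradle; I pressed it home at about 13.5 N at the hand (an estimated 11–12.5 N on the spur) for over half a second. The lever has snapped over to about 0.62 rad and holds the blank by itself, the arm is clear, and the job is handed in.

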